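# Mark a bar in the lever press and put it away

### The arm

A 7-joint arm with a two-finger parallel gripper is mounted at the origin on the work surface. World frame = base frame: x ahead of the robot, y to its left, z up, the work surface at z = 0. Lengths are in mm, angles in rad, forces in N, time in s.
With the tool pointing down it reaches from about 400 to 875 mm from the base axis. Payload 4.4 kg.
Tool frame: the origin (TCP) lies between the finger pads; the fingertips stand 17 mm ahead of it and the grasp point (between the pads) lies 2 mm behind it; z points along the fingers, y is the line along which they close (so a half turn about z gives the same grasp; the last joint's range is limited). The gripper opens to 85 mm and grips with 20 to 120 N. Pads are 22 mm wide; open, the fingers measure 114 mm over their backs; the gripper's body (76 mm by 85 mm) begins 54 mm behind the grasp point. The pads swing forward as they close: fully open they stand 13 mm farther back than shut.
Start: joints at [1.2, 0.628, 0.038, 1.517, -0.027, 0.996, -0.02], TCP at [195.094, -620.045, 248.313] pointing down, gripper open.
Joint ranges: [-3.06, 3.06], [-0.37, 2.12], [-1.25, 1.32], [0.18, 2.47], [-1.1, 4.24], [0.23, 1.98], [-2.94, 2.94]. Speed limits (rad/s): [2.57, 2.57, 3.14, 3.14, 3.14, 3.14, 3.14].

### API

Orientations are given as [roll, pitch, yaw] about the fixed x, y, z axes, in that order (R = Rz(yaw) Ry(pitch) Rx(roll)).
In Python, from cell import sensors, get_image, ctrl gives the robot as it stands.
- The arm moves only by the tool send_rows, never from a script. Its argument "series" is a list of rows, each a list of 3 entries, a list of its own where there are three numbers: the finger opening in mm, from 0 to 85.4, then the shift along the world's x, y, z in units of 60 mm (1.0 is 60 mm), then the turn, a rotation vector about the world's x, y, z in units of 5 degrees (1.0 is 5 degrees). A call has 1 to 8 rows; each row shifts and turns the commanded pose from where the row before left it; what a row does not reach is not made up. A row lasts 1/8 s, in which the tool goes at most 62.5 mm and 10.7 degrees, less where a joint would pass 70% of its speed; a pose out of reach is approached as far as the arm can. A call is refused whole if a number of a shift passes 1 or a number of a turn 1, either way. A call with a gripper value outside its range is refused whole. The fingers move at their own pace and stop on an object; the grip force is fixed at half the most. Time passes only in rows, so rows that do not move let the fingers close. It gives the time, the measured TCP pose, the force, the opening and the grip force at its end, in the units of the state.
- sensors.read_state(): the state, without advancing time (a new reading comes with each control period).
- get_image(name): name is "side" or "top"; returns a dict with "img" (400x640x3 uint8, red, green, blue), "depth" (400x640 float32, mm along the optical axis (not along the pixel's ray), 0 where there is no reading), "vfov" (degrees; the focal length in pixels is half the picture's height over the tangent of half this angle, whatever the lens; pixels are square), "cx", "cy" (the principal point, pixels), "k1" (the pictures are not rectified: a ray, as slopes to the right and down, at radius r is drawn at 1 + k1 r^2 times it, then the intrinsics apply), "world_to_cam" (4x4, takes a point from world to camera coordinates). Camera axes: x right, y down, z forward; pixel columns grow to the right and rows downward; lengths in mm; the calibration is good to about 2 mm. A picture is of the moment at which its call begins.
- ctrl.finish_job(): hands the job in; it is judged then, once.
The state is a dict: "clock": time; "qpos": joint angles; "qd": joint speeds; "tau": joint torques, N m; "eef_pos": TCP position; "tool_rot": TCP orientation; "force": force on the tool from outside, world axes, zero at the start; "torque": the same for the moment, N m; "width": finger opening in mm; "gripper_force": force on a finger pad.
Only numpy, scipy, OpenCV 4.12 (cv2) and the standard library are available. Lean on these libraries where they do the work, as an engineer would, in place of code of your own. Each camera call takes 0.05 s, during which the arm holds its last target. There are 200 camera calls.

### The job

Draw the long flat aluminium bar up out of the timber tool block, lay it flat on the bed of the lever press, crosswise with its ends out to the two sides and its middle under the punch, and let go of it. Swing the press lever down to its stop so that the punch presses on the bar, and let the lever spring fully back up; then take the bar off the bed and lay it flat inside the open top drawer. Leave the off-cut, the stubby screwdriver, the hammer and the jar where they are.

Things in the scene. Friction and masses are not known exactly. Their poses are not given: they have to be found in the camera images.
- bar: the long flat aluminium bar, 24 x 6 x 200 mm, about 80 g; stands upright in one of the three slots of the tool block (which one varies), leaning a few degrees at most, its top 210 mm above the bench, its lowest 70 mm inside the slot. Origin at its middle; x across its 24 mm width (between the narrow edges), y through its 6 mm thickness, z along its length, up at the start
- bar_foot (a point): centre of the bar's lower end face (100 mm from its middle, at bar z = -100 mm)
- bar_head (a point): centre of the bar's upper end face (100 mm from its middle, at bar z = +100 mm)
- tool_block: fixed timber block, 64 mm (its x) x 190 mm (its y) x 80 mm high, with three upright slots at its y = -55, 0, +55 mm. A slot is 32 mm along x, 14 mm along y and 70 mm deep (its floor 10 mm above the bench). The bar, the off-cut and the screwdriver stand in the slots, the 24 mm width of both bars along the block's x. Origin: centre of its underside
- offcut: short off-cut of the same flat bar, 24 x 6 x 110 mm, standing in another slot, its top 120 mm above the bench; to be left there. Origin at its middle, z along its length
- stubby: stubby screwdriver standing blade down in the remaining slot; its black handle (50 mm tall, 28 mm thick) rests on the block's top and ends 130 mm above the bench; to be left there. Origin on its axis at the underside of the handle
- press: fixed bench lever press, cast C-frame, open in front (its -x) and at both sides (its y). Origin on the punch axis at bench level, z up. Base 190 x 110 x 18 mm; bed 60 mm (x) x 56 mm (y), top at 85 mm; column face 50 mm behind the punch axis (+x); head over the bed 40 mm wide (y), front 21 mm before the punch axis, heights 127 to 183 mm. Free gap between bed and raised foot 29 mm
- press_bed (a point): centre of the bed's top face, straight under the punch; axes as the press (x to the column, y to the press's side, z up)
- press_foot: round steel foot at the lower end of the punch, 24 mm across; origin at the centre of its underside, 29.5 mm above the bed while the lever is up. It comes down 26 mm as the lever goes to its stop and is sprung by up to 6 mm, so that it then presses on a 6 mm bar lying on the bed with about 7 N
- press_lever (a joint): swing of the press lever, rad: 0 = up at rest, 0.70 = down at its stop. It turns about a level pivot along the press's y, points to the press's front (-x), rises 30 degrees at rest and ends 10 degrees below level. A spring returns it by itself; about 3 to 4 N downwards at lever_grip starts it, about 10 N holds it at the stop
- lever_grip (a point): point on the axis of the lever's black round handle, 155 mm from the pivot, a place to push; the handle is 22 mm thick from 110 to 178 mm along the lever and ends in a 28 mm ball at 190 mm. Moves with the lever
- lever_pivot (a point): pivot axis of the lever, 35 mm behind the punch axis and 215 mm above the bench; axes as the press
- drawer_floor (a point): point on the inner floor of the open top drawer of the charcoal drawer stack, at mid-width, 60 mm behind the inside of the front panel, 169 mm above the bench; moves with the drawer. x points to the drawer's back, y along its width, z up. The drawer is 278 mm wide inside (y) and 244 mm deep (x); walls 57 mm and front panel 70 mm high above this floor
- top_drawer (a joint): how far the top drawer is pulled out, m: 0 = shut, 0.19 = stop; 0.13 to 0.155 at the start. The drawer unit's front plane lies at x = (this value - 0.068) in the drawer_floor frame; in front of it the drawer is open to the sky. The unit's top is 76 mm above the drawer floor, with things lying on it up to 50 mm high. Friction about 2.5 N
- tack_hammer: steel tack hammer with a wooden handle, 240 mm long, lying on the bench in front of the drawers; to be left alone. Origin under its middle, x along its handle
- jar: small glass jar with a metal screw lid, 60 mm across, 75 mm tall, standing on the bench; to be left alone. Origin at the centre of its underside
Mind the look-alikes: they are no part of the job. What is shaped like the bar but green is not meant.

How it is judged (in metres and radians):
On the way, in this order (a step that is already met when the one before it is completed fails the run):
1. the long bar is drawn up until its lower end is clear above the tool block (height (world z) of bar_foot above 0.085 m and contact force between the fingers and bar above 0.5 N), for 0.1 s.
2. the bar lies flat and crosswise on the press bed, its middle under the punch (within 14 mm along the bar, 9 mm across, 15 degrees), released (x of bar in the frame of press_bed between -0.009 and 0.009 m and y of bar in the frame of press_bed between -0.014 and 0.014 m and z of bar in the frame of press_bed between -0.001 and 0.007 m and angle between the z axis of bar and the y axis of press, either way round below 0.26 rad and angle between the y axis of bar and the z axis of press, either way round below 0.12 rad and contact force between the fingers and bar below 0.2 N), for 0.2 s.
3. the lever is at its stop (within 0.04 rad) and the punch foot presses on the bar, still in place (all of step 2 and value of joint press_lever above 0.66 rad and contact force between press_foot and bar above 2 N), for 0.1 s.
4. the lever is back up at rest and the bar is still on the bed (all of step 2 and value of joint press_lever below 0.04 rad), for 0.2 s.
At the end, for the whole second after the job is handed in: The bar lies released and at rest, flat inside the top drawer, both ends within its walls and their centres at most 12 mm above its floor, and the press lever is up (within 0.04 rad). The other things are where they were (x of bar_foot in the frame of drawer_floor between -0.06 and 0.184 m and y of bar_foot in the frame of drawer_floor between -0.14 and 0.14 m and z of bar_foot in the frame of drawer_floor between -0.004 and 0.012 m and x of bar_head in the frame of drawer_floor between -0.06 and 0.184 m and y of bar_head in the frame of drawer_floor between -0.14 and 0.14 m and z of bar_head in the frame of drawer_floor between -0.004 and 0.012 m and contact force between the fingers and bar below 0.2 N and linear speed of bar below 0.02 m/s and value of joint press_lever below 0.04 rad); the robot touches nothing.
It fails at once if the off-cut is moved more than 20 mm (distance of offcut from where it was at the start of the episode above 0.02 m).
It fails at once if the stubby screwdriver is moved more than 20 mm (distance of stubby from where it was at the start of the episode above 0.02 m).
It fails at once if the hammer is moved more than 30 mm (distance of tack_hammer from where it was at the start of the episode above 0.03 m).
It fails at once if the jar is moved more than 30 mm (distance of jar from where it was at the start of the episode above 0.03 m).
It also fails if it takes over 72 s, if anything falls off the work surface, if the arm or the gripper's body presses on something with over 40 N, if the wrist force passes 120 N, or if a joint passes its speed limit or range.

## Working session

There is one attempt and no reset: what is moved stays moved. The work goes in short steps, Python scripts to look and compute and a tool call to move; the robot and the scene stay as the last step left them, time stands still between calls to the robot, and variables do not carry over. Pictures are saved under pics/ and viewed, at most 10 in all, crops included, and the job is handed in when it is done.

Besides the shell and the picture viewer there is one more tool, called after "Emit:" as a command line: name --argument value ..., lists and objects as JSON in quotes. send_rows: Moves the arm, as the interface text tells. Its arguments: {"type":"object","properties":{"series":{"type":"array"}},"required":["series"]}

```bash
ls; mkdir -p pics; cat > h.py <<'E'
import numpy as np, cv2
from cell import sensors, get_image, ctrl
def K(d):
    f=200/np.tan(np.radians(d["vfov"])/2); return f
def cloud(d):
    h,w=d["depth"].shape; f=K(d)
    u,v=np.meshgrid(np.arange(w),np.arange(h))
    x=(u-d["cx"])/f; y=(v-d["cy"])/f
    xu,yu=x.copy(),y.copy()
    for _ in range(15):
        s=1+d["k1"]*(xu**2+yu**2); xu,yu=x/s,y/s
    z=d["depth"]; P=np.stack([xu*z,yu*z,z],-1)
    T=np.linalg.inv(d["world_to_cam"])
    W=P@T[:3,:3].T+T[:3,3]; W[z==0]=np.nan
    return W
def proj(d,p):
    T=d["world_to_cam"]; c=T[:3,:3]@np.array(p)+T[:3,3]; x,y=c[0]/c[2],c[1]/c[2]
    s=1+d["k1"]*(x*x+y*y); f=K(d); return f*x*s+d["cx"],f*y*s+d["cy"]
def save(d,n): cv2.imwrite(n,d["img"][:,:,::-1])
E
python3 - <<'E'
from h import *
for n in("side","top"):
    d=get_image(n); save(d,f"pics/{n}0.png"); np.save(f"{n}0.npy",cloud(d)); 
    print(n,d["vfov"],d["cx"],d["cy"],d["k1"],np.linalg.inv(d["world_to_cam"]).round(2).tolist())
print(sensors.read_state())
E
```

```text
pics
side 47.194464834969615 322.11254767993233 196.7092261711976 -0.014795936364499513 [[-0.94, -0.2, 0.26, 264.54], [-0.33, 0.54, -0.77, 922.78], [0.01, -0.82, -0.58, 849.95], [0.0, 0.0, 0.0, 1.0]]
top 46.132741636475906 317.318438425319 197.77332762761606 -0.07125795632201401 [[-0.02, -1.0, 0.07, 488.06], [-1.0, 0.02, -0.01, 42.64], [0.0, -0.07, -1.0, 1398.17], [0.0, 0.0, 0.0, 1.0]]
{'clock': 0.1, 'qpos': array([ 1.20019233,  0.62923733,  0.03844625,  1.51825714, -0.02699476,
        0.99633598, -0.01997527]), 'qd': array([ 0.00157767, -0.00325749, -0.00075891, -0.0015745 ,  0.00162624,
        0.00044295,  0.00158926]), 'tau': array([ 3.03389381e-03, -5.64528608e+01,  1.23043980e+00, -1.93973225e+01,
        1.12314752e-02,  5.48836193e-03, -6.96584550e-06]), 'eef_pos': array([ 194.93554841, -619.51892647,  247.49510684]), 'tool_rot': array([-3.13987295e+00,  2.17811177e-05,  3.04830645e-01]), 'force': array([-0.48049244,  0.50124282, -0.19863692]), 'torque': array([ 0.02789532, -0.01099188, -0.03513082]), 'gripper_force': 0.0, 'width': 85.72778587028405}
```

View pics/top0.png

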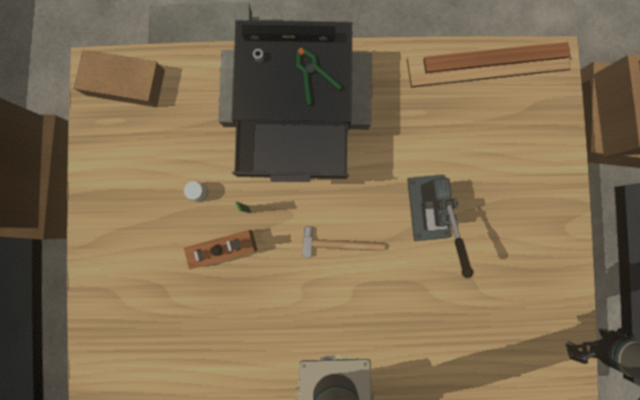

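View pics/side0.png

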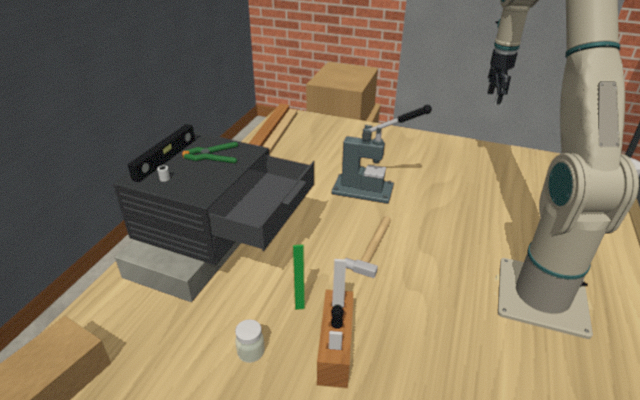

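Candidates for the bar: a tall grey piece in the block slot nearest the drawers/hammer (side 338,280; top 235,243), a short grey off-cut in the far slot (side 336,340; top 199,255), and a green standing strip (side 298,275; top 243,207), which is not meant. I choose the tall grey one and will check it in a crop.

```bash
python3 - <<'E'
from h import *
a=cv2.imread("pics/side0.png")[235:390,270:400]; b=cv2.imread("pics/top0.png")[190:280,170:280]
c=cv2.imread("pics/top0.png")[165:285,400:490]; 
R=lambda i:cv2.resize(i,(int(i.shape[1]*400/i.shape[0]),400),interpolation=cv2.INTER_CUBIC)
o=np.hstack([R(a),R(b)]);cv2.imwrite("pics/crop.png",cv2.resize(o,(800,int(o.shape[0]*800/o.shape[1]))))
T=np.load("top0.npy");S=np.load("side0.npy")
def rect(W,m,n):
    P=W[m][:,:2].astype(np.float32); r=cv2.minAreaRect(P); print(n,len(P),np.round(r[0],1),np.round(r[1],1),round(r[2],1),"z",np.median(W[m][:,2]).round(1))
def reg(W,u0,u1,v0,v1,z0,z1):
    m=np.zeros(W.shape[:2],bool);m[v0:v1,u0:u1]=1
    with np.errstate(invalid='ignore'): return m&(W[...,2]>z0)&(W[...,2]<z1)
rect(T,reg(T,170,275,215,280,72,88),"block")
for n,(z0,z1) in dict(bar=(195,220),barlow=(150,185)).items():
    for W,w,q in((T,"T",(220,260,220,260)),(S,"S",(325,352,250,310))):
        rect(W,reg(W,*q,z0,z1),n+w)
rect(T,reg(T,190,212,240,270,105,130),"offcutT");rect(T,reg(T,208,228,240,262,115,140),"stubT")
rect(S,reg(S,285,312,240,315,30,250),"green")
for q in((420,455,190,245,82,90),(405,460,165,250,10,24),(405,460,165,250,165,195),(440,485,195,285,150,330)):
    rect(T,reg(T,*q),"press"+str(q))
m=reg(T,440,485,195,285,150,400);P=T[m];print(P[np.argsort(P[:,0])][::12].round(0).tolist())
rect(T,reg(T,225,360,115,185,160,178),"floor");rect(T,reg(T,225,360,115,185,215,250),"rim");rect(T,reg(T,225,360,15,125,235,300),"unit top")
rect(T,reg(T,180,212,175,205,50,90),"jar");rect(T,reg(T,295,390,220,262,6,60),"hammer")
E
```

```text
block 1263 [438.3 316.8] [ 64.7 191. ] 14.5 z 79.2
barT 35 [452.2 263.5] [24.   6.7] 14.1 z 207.5
barS 89 [449.2 264. ] [23.9  9.5] 10.7 z 205.6
barlowT 21 [452.2 260.9] [21.5  1.4] 14.7 z 165.5
barlowS 140 [448.7 265. ] [23.5  6.4] 16.3 z 167.4
offcutT 34 [434.1 350.3] [21.8 51.1] 30.2 z 118.8
stubT 81 [437.  317.6] [24.2 25.5] 80.7 z 128.2
green 623 [549.8 241.2] [24.1 10.9] 25.4 z 125.3
press(420, 455, 190, 245, 82, 90) 172 [ 521.5 -276.2] [115.6  50.6] 29.1 z 84.8
press(405, 460, 165, 250, 10, 24) 1047 [ 544.9 -293.5] [190.8 111.7] 4.2 z 17.2
press(405, 460, 165, 250, 165, 195) 570 [ 552.  -293.8] [127.2  46.2] 5.0 z 181.7
press(440, 485, 195, 285, 150, 330) 942 [ 467.4 -293.2] [ 48.6 202.6] 89.3 z 248.1
[[366.0, -301.0, 311.0], [371.0, -303.0, 320.0], [374.0, -307.0, 323.0], [376.0, -298.0, 322.0], [379.0, -300.0, 323.0], [382.0, -314.0, 317.0], [385.0, -314.0, 317.0], [387.0, -295.0, 310.0], [389.0, -308.0, 315.0], [392.0, -309.0, 318.0], [396.0, -312.0, 310.0], [398.0, -299.0, 306.0], [400.0, -300.0, 304.0], [403.0, -307.0, 311.0], [407.0, -305.0, 304.0], [409.0, -304.0, 305.0
[... 1067 characters left out ...]
-295.0, 184.0], [533.0, -307.0, 207.0], [535.0, -291.0, 227.0], [537.0, -306.0, 229.0], [538.0, -288.0, 221.0], [540.0, -283.0, 229.0], [542.0, -300.0, 224.0], [543.0, -287.0, 216.0], [545.0, -278.0, 231.0], [548.0, -298.0, 224.0], [548.0, -275.0, 225.0], [550.0, -293.0, 223.0], [553.0, -301.0, 224.0], [555.0, -309.0, 229.0], [557.0, -307.0, 230.0], [560.0, -300.0, 183.0], [563.0, -297.0, 183.0], [566.0, -286.0, 186.0], [568.0, -301.0, 181.0]]
floor 5414 [702.6  95.9] [292.5 154.4] 87.5 z 168.5
rim 1573 [692.   99.5] [300.9 166.5] 88.5 z 239.2
unit top 11855 [890.4  92.3] [302.7 265. ] 87.3 z 245.1
jar 289 [609. 388.] [51.  51.3] 48.3 z 74.1
hammer 930 [452.6 -40.8] [254.5 120.8] 88.6 z 23.0
```

View pics/crop.png

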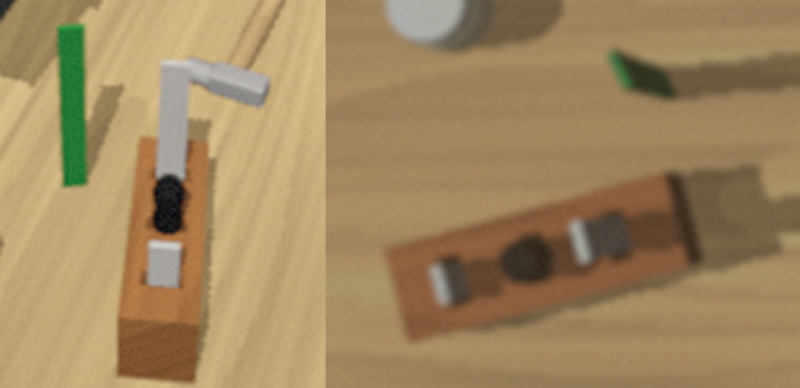

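The crop confirms it: the tall grey bar stands in the slot nearest the hammer (crop left 172,115), with the stubby and the off-cut beside it and the green strip separate. Next I get the press and drawer frames.

```bash
cat >> h.py <<'E'
def fr(P,o,yaw):
    c,s=np.cos(yaw),np.sin(yaw); q=P[...,:2]-np.array(o)
    return np.stack([q[...,0]*c+q[...,1]*s,-q[...,0]*s+q[...,1]*c,P[...,2]],-1)
E
python3 - <<'E'
from h import *
T=np.load("top0.npy").reshape(-1,3);S=np.load("side0.npy").reshape(-1,3)
yaw=np.radians(4.3)
o=np.array([545,-293.5])
for n,W in(("T",T),("S",S)):
    W=W[~np.isnan(W[:,0])]
    L=fr(W,o,yaw)
    for z0,z1 in((13,22),(82,89),(179,187)):
        m=(abs(L[:,2]-(z0+z1)/2)<(z1-z0)/2)&(abs(L[:,0])<110)&(abs(L[:,1])<75)
        P=L[m]; r=cv2.minAreaRect(P[:,:2].astype(np.float32))
        print(n,z0,len(P),np.percentile(P[:,:2],[1,99],axis=0).round(1).tolist(),np.median(P[:,2]).round(1),r[2],np.round(r[1],1))
    # lever handle
    m=(L[:,2]>262)&(L[:,2]<330)&(L[:,0]>-200)&(L[:,0]<0)&(abs(L[:,1])<40)
    P=L[m]; 
    if len(P)>10:
        b=[(a,np.round(P[(P[:,0]>=a)&(P[:,0]<a+20)],1)) for a in range(-190,-60,20)]
        print("lever",[(a,len(p),(p[:,1].min()+p[:,1].max())/2,p[:,2].max()) for a,p in b if len(p)])
# drawer
W=T[~np.isnan(T[:,0])]
m=(abs(W[:,2]-168.5)<4)&(W[:,0]>580)&(W[:,0]<800)&(abs(W[:,1]-95)<170)
r=cv2.minAreaRect(W[m][:,:2].astype(np.float32));print("floor",r)
for yd in(-2.5,-1.5,-3):
    L=fr(W,(700,96),np.radians(yd))
    m=(abs(L[:,2]-168.5)<4)&(abs(L[:,0])<140)&(abs(L[:,1])<170)
    print(yd,np.percentile(L[m][:,:2],[0.5,99.5],axis=0).round(1).tolist())
    m=(abs(L[:,2]-238)<4)&(L[:,0]<-40)&(L[:,0]>-120)&(abs(L[:,1])<170)
    print("front rim",np.percentile(L[m][:,:2],[2,50,98],axis=0).round(1).tolist())
    m=(abs(L[:,2]-226)<4)&(abs(L[:,0])<60)&(abs(L[:,1])<170)
    P=L[m];print("side rims",[np.percentile(P[P[:,1]*s>0][:,1],[2,98]).round(1).tolist() for s in(1,-1)])
    m=(abs(L[:,2]-245)<4)&(L[:,0]>0)&(abs(L[:,1])<145);print("unit front",np.percentile(L[m][:,0],[.2,1]))
L=W[(W[:,2]>8)&(W[:,2]<60)&(W[:,0]>380)&(W[:,0]<520)&(W[:,1]<90)&(W[:,1]>-200)];print("hammer",L.min(0),L.max(0))
E
```

```text
T 13 915 [[-94.1, -53.1], [93.7, 53.3]] 17.2 89.71076965332031 [111.7 190.6]
T 82 171 [[-64.8, -25.6], [50.6, 28.1]] 84.8 0.6285666227340698 [121.3  54.5]
T 179 362 [[-54.7, -21.4], [67.3, 19.9]] 182.2 88.13019561767578 [ 43.9 124.9]
lever [(-190, 29, np.float64(1.0), np.float64(324.6)), (-170, 93, np.float64(0.6999999999999993), np.float64(327.3)), (-150, 83, np.float64(-0.6499999999999995), np.float64(313.6)), (-130, 89, np.float64(-0.8999999999999995), np.float64(301.8)), (-110, 80, np.float64(-0.75), np.float64(289.9)), (-90, 43, np.float64(-0.3500000000000001), np.float64(278.3)), (-70, 2, np.float64(-1.0999999999999999), np.float64(263.3))]
S 13 584 [[-98.9, -49.3], [88.8, 57.1]] 18.8 89.5570068359375 [115.4 190.7]
S 82 221 [[-69.1, -28.8], [60.5, 30.2]] 86.0 3.7156288623809814 [135.7  63.1]
S 179 214 [[-59.3, -18.8], [63.2, 22.6]] 183.8 88.87145233154297 [ 45.5 124.1]
lever [(-190, 28, np.float64(7.2), np.float64(325.4)), (-170, 69, np.float64(4.35), np.float64(325.6)), (-150, 66, np.float64(2.4000000000000004), np.float64(315.7)), (-130, 60, np.float64(2.3500000000000005), np
[... 173 characters left out ...]
75814819335938), (290.5752868652344, 154.20619201660156), 87.67816925048828)
-2.5 [[-58.1, -134.1], [78.2, 142.7]]
front rim [[-90.9, -132.6], [-74.1, 1.2], [-68.7, 138.2]]
side rims [[142.9, 151.0], [-138.5, -135.4]]
unit front [59.86042703 62.64191668]
-1.5 [[-60.1, -133.9], [78.7, 142.2]]
front rim [[-91.1, -131.3], [-75.8, 2.5], [-68.5, 139.4]]
side rims [[142.6, 146.7], [-138.2, -135.1]]
unit front [60.6990935  63.05509281]
-3 [[-58.5, -134.3], [78.4, 142.7]]
front rim [[-90.8, -133.2], [-74.6, 0.6], [-68.1, 137.6]]
side rims [[142.8, 152.1], [-138.9, -135.4]]
unit front [59.18643895 62.71433766]
hammer [ 410.24016475 -199.04447656    8.08225417] [518.46853491  81.24530173  32.2688005 ]
```

Emit:
send_rows --series '[[60,[0.77,0.58,0.76],[0,0,0.97]],[60,[0.77,0.58,0.76],[0,0,0.97]],[60,[0.77,0.58,0.76],[0,0,0.97]],[60,[0.77,0.58,0.76],[0,0,0.97]],[60,[0.6,0.93,0],[0,0,0.97]],[60,[0.6,0.93,0],[0,0,0.97]],[60,[0.6,0.93,0],[0,0,0.97]],[60,[0.6,0.93,0],[0,0,0.97]]]'

```text
clock: 1.1
eef_pos: [488.1, -290.0, 402.9]
tool_rot: [-3.141, 0.0, 0.985]
force: [0.5, -0.9, -0.2]
width: 60.2
gripper_force: 0.0
```

Emit:
send_rows --series '[[60,[0.6,0.93,0],[0,0,0.97]],[60,[-0.3,0.93,-0.25],[0,0,0.97]],[60,[-0.3,0.93,-0.25],[0,0,0.97]],[60,[-0.3,0.93,-0.25],[0,0,0.97]],[60,[-0.3,0.93,-0.25],[0,0,0.97]],[60,[-0.3,0.93,-0.25],[0,0,0.97]],[60,[0,0,0],[0,0,0.97]],[60,[0,0,0],[0,0,0.97]]]'

```text
clock: 2.1
eef_pos: [430.7, 40.4, 327.8]
tool_rot: [-3.141, 0.0, 1.664]
force: [0.8, 0.5, -0.2]
width: 59.9
gripper_force: 0.0
```

Emit:
send_rows --series '[[60,[0.34,0.5,0],[0,0,0.92]],[60,[0.34,0.5,0],[0,0,0.92]],[60,[0,0.25,0],[0.968,0.25,0]],[60,[0,0.25,0],[0.968,0.25,0]],[60,[0,0,0],[0.968,0.25,0]],[60,[0,0,0],[0.968,0.25,0]],[60,[0,0,0],[0.968,0.25,0]],[60,[0,0,0],[0.968,0.25,0]]]'

```text
clock: 3.1
eef_pos: [472.1, 129.4, 328.0]
tool_rot: [-3.139, -0.526, 1.819]
force: [-0.1, 0.3, -0.1]
width: 59.6
gripper_force: 0.0
```

Emit:
send_rows --series '[[60,[0,0,0],[0.968,0.25,0]],[60,[0,0,0],[0.968,0.25,0]],[60,[0,0,0],[0.968,0.25,0]],[60,[0,0,0],[0.968,0.25,0]],[60,[0,0,0],[0.968,0.25,0]],[60,[0,0,0],[0.968,0.25,0]],[60,[0,0,0],[0,0,0]]]'

```text
clock: 3.98
eef_pos: [472.3, 128.3, 326.5]
tool_rot: [-3.129, -1.048, 1.808]
force: [-0.7, 0.3, 0.1]
width: 60.2
gripper_force: 0.0
```

```bash
cat >> h.py <<'E'
from scipy.spatial.transform import Rotation as Ro
def st():
    s=sensors.read_state(); R=Ro.from_euler("xyz",s["tool_rot"]).as_matrix()
    print("t",round(s["clock"],2),"p",s["eef_pos"].round(1),"q",s["qpos"].round(2),"F",s["force"].round(1),"w",round(s["width"],1),"gf",round(s["gripper_force"],1)); print("x",R[:,0].round(3),"y",R[:,1].round(3),"z",R[:,2].round(3))
    return s["eef_pos"],R
def turn(R,Rt): return (Ro.from_matrix(Rt@R.T).as_rotvec(degrees=True)/5).round(2)
def tgt(yaw,al):  # closing axis at yaw (deg); al: tool elevation below horizontal along b_y (90=down,>90 past)
    y=np.radians(yaw);a=np.radians(al);Y=np.array([np.cos(y),np.sin(y),0]);by=np.array([-np.sin(y),np.cos(y),0])
    Z=np.cos(a)*by-np.sin(a)*np.array([0,0,1.]); return np.stack([np.cross(Y,Z),Y,Z],1)
E
python3 - <<'E'
from h import *
p,R=st(); Rt=tgt(14.5,30); print(turn(R,Rt)*5, (np.array([450.7,263.8,185])+2*Rt[:,2]-p).round(1))
E
```

```text
t 3.98 p [472.3 128.3 326.5] q [ 0.74  0.76 -0.85  1.83 -0.53  1.1   0.54] F [-0.7  0.3  0.1] w 60.2 gf 0.0
x [-0.117  0.485  0.866] y [ 0.969  0.246 -0.006] z [-0.216  0.839 -0.499]
[ 0.05 -0.35  0.25] [ -22.   137.2 -142.5]
```

Emit:
send_rows --series '[[60,[-0.07,0.72,-0.93],[0,-0.07,0.05]],[60,[-0.07,0.72,-0.93],[0,0,0]],[60,[-0.07,0.28,-0.17],[0,0,0]],[60,[-0.07,0.28,-0.17],[0,0,0]],[60,[-0.07,0.28,-0.17],[0,0,0]],[60,[0,0,0],[0,0,0]],[60,[0,0,0],[0,0,0]]]'

```text
clock: 4.85
eef_pos: [452.7, 256.2, 199.2]
tool_rot: [3.134, -1.044, 1.832]
force: [0.7, 0.1, -0.9]
width: 60.0
gripper_force: 0.0
```

```bash
python3 - <<'E'
from h import *
p,R=st(); Rt=tgt(14.5,30); print(turn(R,Rt)*5, (np.array([450.7,263.8,185])+2*Rt[:,2]-p).round(1))
d=get_image("side"); i=d["img"][180:380,200:460,::-1]; cv2.imwrite("pics/g1.png",cv2.resize(i,(780,600)))
E
```

```text
t 4.85 p [452.7 256.2 199.2] q [ 0.53  0.97 -0.87  2.   -0.6   0.65  0.66] F [ 0.7  0.1 -0.9] w 60.0 gf 0.0
x [-0.13   0.486  0.864] y [0.968 0.252 0.004] z [-0.216  0.837 -0.503]
[ 0.1   0.25 -0.1 ] [ -2.4   9.3 -15.2]
```

View pics/g1.png

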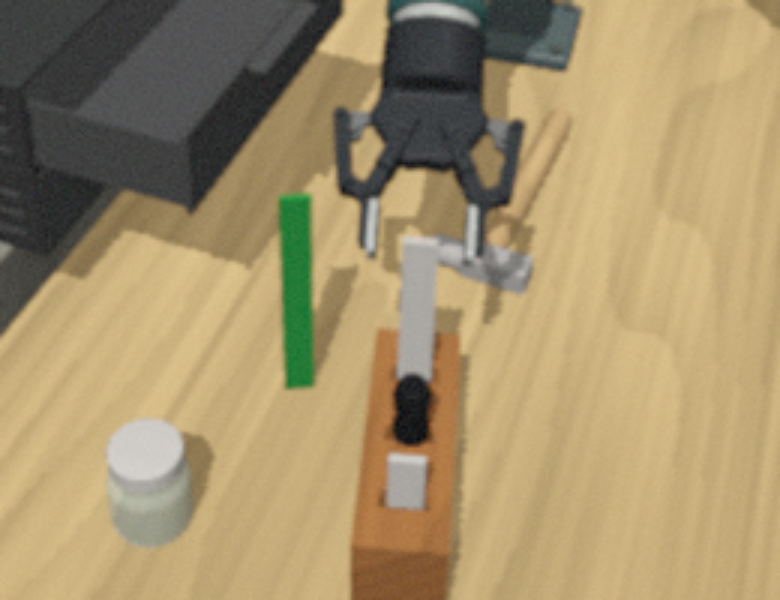

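The fingers (crop 370,240 and 472,240) straddle the bar top (420,240) and are well centred. I move the last bit and close.

Emit:
send_rows --series '[[60,[-0.04,0.16,-0.25],[0,0.05,0]],[60,[0,0,0],[0,0,0]],[10,[0,0,0],[0,0,0]],[10,[0,0,0],[0,0,0]],[10,[0,0,0],[0,0,0]],[10,[0,0,0],[0,0,0]],[10,[0,0,0],[0,0,0]]]'

```text
clock: 5.78
eef_pos: [449.9, 266.3, 184.3]
tool_rot: [-3.14, -1.047, 1.824]
force: [0.3, -1.1, 3.2]
width: 22.6
gripper_force: 58.7
```

Emit:
send_rows --series '[[10,[0,0,0.4],[0,0,0]],[10,[0,0,0.4],[0,0,0]],[10,[0,0,0.5],[0,0,0]],[10,[0,0,0.5],[0,0,0]],[10,[0,0,0.5],[0,0,0]],[10,[0,0,0.5],[0,0,0]],[10,[0,0,0],[0,0,0]],[10,[0,0,0],[0,0,0]]]'

```text
clock: 6.78
eef_pos: [449.4, 265.5, 350.7]
tool_rot: [-3.136, -1.045, 1.821]
force: [0.8, -0.4, -0.7]
width: 22.8
gripper_force: 58.9
```

```bash
python3 - <<'E'
from h import *
p,R=st(); d=get_image("side"); W=cloud(d)
with np.errstate(invalid='ignore'): m=(np.abs(W[...,0]-450)<30)&(np.abs(W[...,1]-264)<30)&(W[...,2]>140)&(W[...,2]<300)&((d["img"].min(-1)>90))
P=W[m];print(len(P))
for z in range(140,390,15):
    q=P[(P[:,2]>=z)&(P[:,2]<z+15)]
    if len(q): print(z,len(q),q.mean(0).round(1),np.ptp(q,axis=0).round(1))
i=d["img"][100:340,200:460,::-1]; cv2.imwrite("pics/g2.png",cv2.resize(i,(650,600)))
E
```

```text
t 6.78 p [449.4 265.5 350.7] q [ 0.57  0.7  -0.94  1.92 -0.66  0.89  0.46] F [ 0.8 -0.4 -0.7] w 22.8 gf 58.9
x [-0.124  0.486  0.865] y [ 0.968  0.252 -0.003] z [-0.22   0.837 -0.501]
563
170 26 [447.4 265.2 180.7] [21.2  7.   7. ]
185 66 [447.4 265.4 191.8] [23.2 10.1 14.5]
200 69 [447.7 265.5 207.5] [22.6  7.6 14.8]
215 69 [448.7 265.7 223.2] [22.4 12.5 14.9]
230 64 [447.5 265.3 237.6] [23.6  8.1 14.8]
245 70 [447.3 265.4 252.4] [22.3  9.5 14.7]
260 68 [447.7 265.6 267.3] [21.5  7.8 14.9]
275 78 [447.6 265.5 282.3] [23.1  8.7 14.9]
290 53 [448.4 266.1 295.3] [23.4  8.5  9.4]
```

View pics/g2.png

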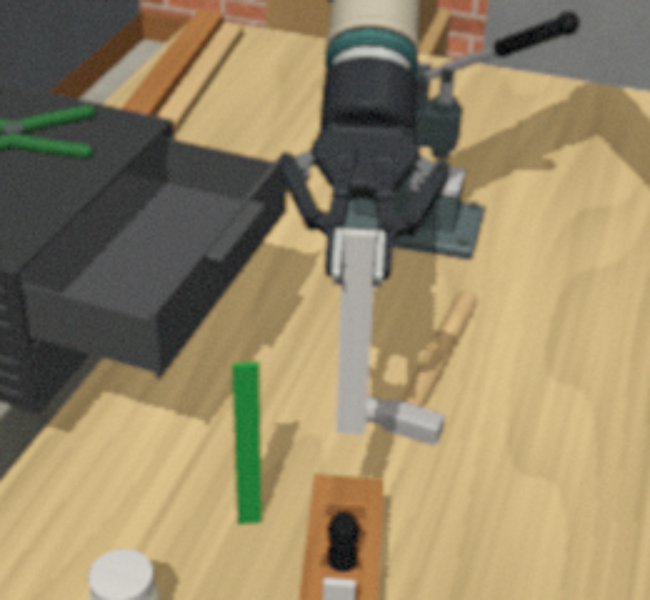

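The bar hangs plumb between the pads (crop 358,240 down to 350,430), and its foot is clear of the block. Now I swing it level while carrying it towards the press.

Emit:
send_rows --series '[[10,[0,-0.3,0],[-0.968,-0.252,0]],[10,[0,-0.3,0],[-0.968,-0.252,0]],[10,[0,-0.3,0],[-0.968,-0.252,0]],[10,[0,-0.3,0],[-0.968,-0.252,0]],[10,[0,-0.3,0],[-0.968,-0.252,0]],[10,[0,-0.3,0],[-0.968,-0.252,0]],[10,[0,-0.3,0],[-0.968,-0.252,0]],[10,[0,-0.3,0],[-0.968,-0.252,0]]]'

```text
clock: 7.82
eef_pos: [449.2, 121.2, 350.8]
tool_rot: [-3.137, -0.346, 1.823]
force: [-0.0, 0.4, -1.5]
width: 22.9
gripper_force: 58.9
```

Emit:
send_rows --series '[[10,[0,-0.3,-0.1],[-0.968,-0.252,0]],[10,[0,-0.3,-0.1],[-0.968,-0.252,0]],[10,[0,-0.3,-0.1],[-0.968,-0.252,0]],[10,[0,-0.3,-0.1],[-0.968,-0.252,0]],[10,[0,-0.3,-0.1],[-0.968,-0.252,0]],[10,[0,-0.3,-0.1],[-0.968,-0.252,0]],[10,[0,-0.3,-0.1],[-0.968,-0.252,0]],[10,[0,-0.3,-0.1],[-0.968,-0.252,0]]]'

```text
clock: 8.82
eef_pos: [449.1, -22.5, 302.5]
tool_rot: [-3.138, 0.352, 1.826]
force: [0.6, -0.6, -0.9]
width: 22.7
gripper_force: 58.9
```

Emit:
send_rows --series '[[10,[0,-0.3,-0.1],[-0.968,-0.252,0]],[10,[0,-0.3,-0.1],[-0.968,-0.252,0]],[10,[-0.02,0,-0.2],[0,0,-1]],[10,[-0.02,0,-0.2],[0,0,-1]],[10,[0,0,0],[0,0,0]]]'

```text
clock: 9.45
eef_pos: [446.8, -57.8, 266.1]
tool_rot: [-3.136, 0.524, 1.653]
force: [-1.2, 0.2, -0.4]
width: 22.5
gripper_force: 58.9
```

```bash
python3 - <<'E'
from h import *
p,R=st(); Rt=tgt(4.3,120); print(turn(R,Rt)); print((np.array([502.8,-218.9,88])+2*Rt[:,2]-p).round(1))
E
```

```text
t 9.45 p [446.8 -57.8 266.1] q [-0.06  0.4  -0.34  2.08  0.76  1.02 -0.82] F [-1.2  0.2 -0.4] w 22.5 gf 58.9
x [-0.071  0.863 -0.501] y [ 0.997  0.08  -0.005] z [ 0.036 -0.499 -0.866]
[ 0.01 -0.05 -0.05]
[  56.1 -162.1 -179.8]
```

Emit:
send_rows --series '[[10,[0,0,-0.8],[0,-0.05,-0.05]],[10,[0,0,-0.8],[0,0,0]],[10,[-0.17,0,-0.8],[0,0,0]],[10,[0,-0.5,-0.4],[0,0,0]],[10,[0,-0.7,0],[0,0,0]],[10,[0,-0.7,0],[0,0,0]],[10,[0,-0.7,0],[0,0,0]],[10,[0,0,0],[0,0,0]]]'

```text
clock: 10.45
eef_pos: [435.5, -217.5, 100.3]
tool_rot: [3.139, 0.527, 1.639]
force: [-0.2, 0.1, -2.5]
width: 22.6
gripper_force: 58.9
```

```bash
python3 - <<'E'
from h import *
p,R=st(); Rt=tgt(4.3,120); print(turn(R,Rt)); print((np.array([502.8,-218.9,88])+2*Rt[:,2]-p).round(1))
c=np.array([508.5,-294.7])
for n in("side","top"):
    d=get_image(n); W=cloud(d); 
    L=fr(W,c,np.radians(4.3))
    with np.errstate(invalid='ignore'): m=(abs(L[...,0]+66)<40)&(abs(L[...,1])<125)&(abs(L[...,2]-100)<16)&(d["img"].min(-1)>80)
    P=L[m]; r=cv2.minAreaRect(P[:,:2].astype(np.float32)); print(n,len(P),r,P[:,2].mean().round(1))
    for a in range(-120,120,30):
        q=P[(P[:,1]>=a)&(P[:,1]<a+30)]
        if len(q):print(a,len(q),q.mean(0).round(1),q.min(0).round(1),q.max(0).round(1))
    save(d,f"pics/st_{n}.png")
E
```

```text
t 10.45 p [ 435.5 -217.5  100.3] q [ 0.1   0.7  -0.06  2.27  1.41  0.57 -1.24] F [-0.2  0.1 -2.5] w 22.6 gf 58.9
x [-0.059  0.862 -0.503] y [0.998 0.069 0.003] z [ 0.037 -0.502 -0.864]
[0.04 0.03 0.07]
[ 67.4  -2.4 -14.1]
side 97 ((-66.29572296142578, 82.20780944824219), (32.39263153076172, 58.122093200683594), 19.441003799438477) 103.9
30 8 [-65.2  55.8 103.9] [-71.6  51.8 101.1] [-59.3  59.2 105.6]
60 43 [-67.   77.7 103.7] [-82.8  61.2  85.7] [-53.2  89.6 108.9]
90 46 [-68.4  99.8 104. ] [-86.3  90.1  93. ] [-53.1 108.8 114.6]
top 501 ((-51.81487274169922, -3.619537353515625), (51.30446243286133, 179.37271118164062), 0.2674694061279297) 101.8
-120 5 [-63.4 -91.2 102. ] [-68.8 -93.4  97.2] [-57.7 -90.2 104.8]
-90 80 [-63.9 -77.2 101.7] [-77.1 -89.3  96.6] [-52.4 -60.1 106.7]
-60 38 [-64.2 -36.  101.7] [-76.4 -42.2  95.8] [-52.4 -30.  107.9]
-30 100 [-62.1 -14.9 101.4] [-76.3 -29.8  84.1] [-26.1  -0.3 109. ]
0 103 [-61.7  15.  101.1] [-76.4   0.6  84.1] [-26.4  30.  107.7]
30 92 [-63.9  44.8 102.4] [-76.1  30.1  97.7] [-52.1  59.8 107.1]
60 83 [-64.8  72.4 102.4] [-77.8  60.1  90.4] [-52.2  86.  109.6]
```

View pics/st_side.png

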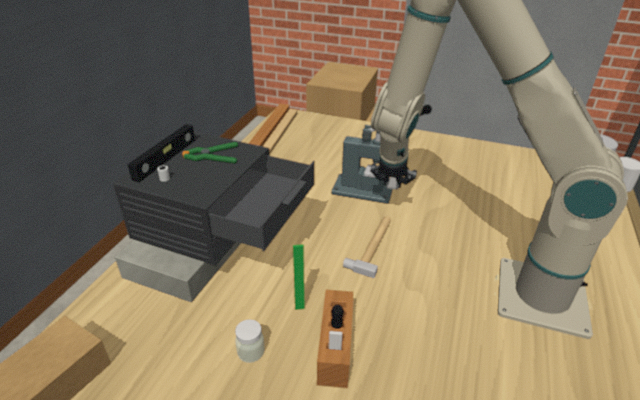

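The arm holds the bar level in front of the press (side 395,175), clear of the lever. I slide it in and lower it.

Emit:
send_rows --series '[[10,[0.37,-0.005,0],[0,0,0]],[10,[0.37,-0.005,0],[0,0,0]],[10,[0.37,-0.005,0],[0,0,0.05]],[10,[0,0,-0.07],[0,0,0]],[10,[0,0,-0.06],[0,0,0]],[10,[0,0,0],[0,0,0]],[10,[0,0,0],[0,0,0]]]'

```text
clock: 11.42
eef_pos: [503.1, -214.8, 92.0]
tool_rot: [3.138, 0.525, 1.648]
force: [0.2, -0.0, -1.4]
width: 22.4
gripper_force: 59.0
```

```bash
cat > bar.py <<'E'
from h import *
st(); c=np.array([508.5,-294.7])
d=get_image("top"); L=fr(cloud(d),c,np.radians(4.3))
with np.errstate(invalid='ignore'): m=(abs(L[...,0])<40)&(abs(L[...,1])<125)&(abs(L[...,2]-93)<11)&(d["img"].min(-1)>80)
P=L[m]
for a in(-110,-90,-75,-60,-45,30,45,60,75,90):
    q=P[(P[:,1]>=a)&(P[:,1]<a+15)]
    if len(q):print(a,len(q),q.mean(0).round(1),q.min(0).round(1),q.max(0).round(1))
E
python3 bar.py
```

```text
t 11.43 p [ 503.1 -214.8   92. ] q [ 0.1   0.75 -0.09  2.1   1.25  0.62 -1.04] F [ 0.2 -0.  -1.4] w 22.4 gf 59.0
x [-0.067  0.863 -0.501] y [0.997 0.079 0.003] z [ 0.042 -0.499 -0.865]
-110 8 [  2.8 -95.7  92.5] [ -7.8 -96.7  89.6] [ 14.8 -95.   95.7]
-90 45 [  3.6 -82.5  94.1] [ -7.2 -89.5  87.7] [ 15.3 -75.3  99.5]
-75 47 [  3.3 -67.5  93.8] [ -8.5 -74.8  86.4] [ 15.4 -60.1 100. ]
-60 12 [  6.4 -56.9  94.4] [ -6.8 -59.5  91.1] [ 13.5 -52.1  97.1]
30 47 [ 3.3 37.9 94.6] [-8.7 30.3 88.9] [14.9 44.9 99.6]
45 43 [ 2.8 52.6 94.5] [-9.  46.  89.9] [ 13.5  59.8 100.2]
60 51 [ 2.  67.5 95. ] [-11.2  60.3  91.2] [ 14.5  74.8 102.8]
75 12 [ 4.7 77.4 93.8] [-7.  75.3 90.9] [12.7 79.3 98.2]
```

Emit:
send_rows --series '[[10,[0,-0.05,-0.03],[0,0,0]],[10,[0,0,-0.025],[0,0,0]],[10,[0,0,0],[0,0,0]]]'

```text
clock: 11.85
eef_pos: [503.6, -217.9, 88.6]
tool_rot: [3.137, 0.525, 1.647]
force: [0.4, 0.1, -0.5]
width: 22.5
gripper_force: 59.0
```

Emit:
send_rows --series '[[10,[0,0,-0.02],[0,0,0]],[10,[0,0,0],[0,0,0]]]'

```text
clock: 12.1
eef_pos: [503.7, -217.9, 87.6]
tool_rot: [3.137, 0.525, 1.647]
force: [0.2, 0.7, 1.7]
width: 22.7
gripper_force: 59.1
```

Emit:
send_rows --series '[[10,[0,0,-0.01],[0,0,0]],[40,[0,0,0],[0,0,0]],[40,[0,0,0],[0,0,0]],[40,[0,0,0],[0,0,0]],[40,[0,0,0],[0,0,0]]]'

```text
clock: 12.72
eef_pos: [503.7, -217.9, 86.9]
tool_rot: [3.137, 0.525, 1.647]
force: [-0.1, -0.2, -0.2]
width: 39.9
gripper_force: 0.0
```

```bash
python3 bar.py
```

```text
t 12.72 p [ 503.7 -217.9   86.9] q [ 0.1   0.76 -0.08  2.1   1.26  0.61 -1.05] F [-0.1 -0.2 -0.2] w 39.9 gf 0.0
x [-0.066  0.863 -0.501] y [0.997 0.078 0.004] z [ 0.043 -0.499 -0.865]
-110 16 [  3.6 -97.4  90.4] [  -8.1 -100.3   87.1] [ 14.8 -95.2  95.1]
-90 42 [  4.1 -82.3  90.9] [ -6.9 -89.6  85. ] [ 15.7 -75.5  96.2]
-75 47 [  3.5 -67.2  91. ] [ -8.3 -74.9  84.2] [ 15.5 -60.2  96.1]
-60 9 [  9.  -57.   90.7] [ -6.8 -59.9  88. ] [ 15.7 -52.9  93.1]
30 48 [ 3.1 38.1 90.5] [-8.5 30.  84.8] [14.9 45.  96.3]
45 46 [ 4.2 53.  89.9] [-7.4 45.2 83. ] [15.4 59.9 97. ]
60 47 [ 3.2 68.3 89.9] [-8.4 60.1 84.5] [15.2 74.9 96. ]
75 6 [ 1.4 76.5 89.9] [-7.  75.2 85.7] [12.7 77.9 93.7]
```

The bar rests flat and released on the bed (top surface 91 mm, offset ≤2 mm). I back off and go over the lever.

Emit:
send_rows --series '[[40,[-0.02,0.25,0.43],[0,0,0]],[40,[-0.02,0.25,0.43],[0,0,0]],[20,[-0.28,-0.03,0.67],[0.997,0.078,0]],[0,[-0.28,-0.03,0.67],[0.997,0.078,0]],[0,[-0.28,-0.03,0.67],[0.997,0.078,0]],[0,[-0.28,-0.03,0.67],[0.997,0.078,0]],[0,[-0.28,-0.03,0.67],[0.997,0.078,0]],[0,[-0.28,-0.03,0.67],[0.997,0.078,0]]]'

```text
clock: 13.78
eef_pos: [399.5, -198.6, 381.3]
tool_rot: [3.137, -0.001, 1.647]
force: [-0.5, -1.5, -1.2]
width: -0.1
gripper_force: 0.0
```

```bash
python3 bar.py; python3 - <<'E'
from h import *
p,R=st(); Rt=tgt(4.3,90); print(turn(R,Rt)); print((np.array([401,-303,345])-p).round(1)/60)
E
```

```text
t 13.78 p [ 399.5 -198.6  381.3] q [ 0.83  0.21 -0.53  1.84  0.12  1.12  0.34] F [-0.5 -1.5 -1.2] w -0.1 gf 0.0
x [-0.077  0.997  0.001] y [0.997 0.077 0.004] z [ 0.004  0.001 -1.   ]
-110 14 [  4.  -97.4  89.7] [ -7.9 -99.6  86.2] [ 14.8 -95.1  92.5]
-90 42 [  3.7 -82.7  90.7] [ -7.  -89.9  84.4] [ 15.7 -76.   96.6]
-75 49 [  3.6 -67.7  90.3] [ -8.3 -74.7  83.7] [ 15.5 -60.4  96.2]
-60 9 [  8.4 -56.8  91.2] [ -6.8 -58.9  82.8] [ 15.7 -53.4  97.7]
30 45 [ 3.4 37.2 90.3] [-8.5 30.  83.5] [14.8 44.5 95.5]
45 47 [ 3.5 52.  91.1] [-7.3 45.1 85.6] [15.4 59.9 97.5]
60 47 [ 3.3 67.3 89.6] [-8.4 60.1 82.3] [14.9 74.8 94.2]
75 45 [ 3.6 82.3 89.7] [-8.6 75.  83.8] [15.2 89.3 95.7]
90 36 [ 3.3 95.6 90.4] [-8.3 90.1 85.7] [ 15.  101.   97.3]
t 13.82 p [ 399.8 -202.2  385.7] q [ 0.84  0.21 -0.53  1.83  0.11  1.12  0.34] F [ 0.3 -3.4  3. ] w 0.2 gf 0.0
x [-0.071  0.997 -0.002] y [0.997 0.071 0.009] z [ 0.009 -0.001 -1.   ]
[0.02 0.11 0.04]
[ 0.02       -1.68       -0.67833333]
```

Emit:
send_rows --series '[[0,[0.01,-0.84,-0.33],[0,0.1,0]],[0,[0.01,-0.84,-0.33],[0,0,0]],[0,[0,0,-0.2],[0,0,0]],[0,[0,0,-0.25],[0,0,0]],[0,[0,0,-0.25],[0,0,0]],[0,[0,0,-0.25],[0,0,0]],[0,[0,0,-0.25],[0,0,0]],[0,[0,0,-0.25],[0,0,0]]]'

```text
clock: 14.82
eef_pos: [401.3, -297.9, 253.2]
tool_rot: [-3.135, 0.001, 1.65]
force: [-5.4, -0.7, 8.7]
width: -0.0
gripper_force: 4.0
```

Emit:
send_rows --series '[[0,[0,0,-0.2],[0,0,0]],[0,[0,0,-0.1],[0,0,0]],[0,[0,0,0],[0,0,0]]]'

```text
clock: 15.2
eef_pos: [400.1, -298.0, 234.9]
tool_rot: [-3.133, 0.0, 1.649]
force: [-4.7, -0.5, 8.0]
width: -0.1
gripper_force: 4.0
```

Emit:
send_rows --series '[[0,[0,0,-0.1],[0,0,0]],[0,[0,0,-0.08],[0,0,0]],[0,[0,0,0],[0,0,0]]]'

```text
clock: 15.58
eef_pos: [400.3, -298.0, 224.5]
tool_rot: [-3.133, 0.0, 1.649]
force: [-4.9, 0.1, 10.1]
width: 0.2
gripper_force: 4.9
```

Emit:
send_rows --series '[[0,[0,0,-0.06],[0,0,0]],[0,[0,0,0],[0,0,0]]]'

```text
clock: 15.82
eef_pos: [400.5, -298.0, 221.1]
tool_rot: [-3.134, 0.001, 1.649]
force: [-4.4, 0.4, 10.0]
width: 0.1
gripper_force: 5.2
```

Emit:
send_rows --series '[[0,[0,0,-0.05],[0,0,0]],[0,[0,0,0],[0,0,0]]]'

```text
clock: 16.08
eef_pos: [400.7, -298.0, 218.3]
tool_rot: [-3.134, 0.001, 1.649]
force: [-4.8, -0.7, 10.2]
width: 0.1
gripper_force: 5.4
```

Emit:
send_rows --series '[[0,[0,0,-0.05],[0,0,0]],[0,[0,0,0],[0,0,0]]]'

```text
clock: 16.32
eef_pos: [400.9, -298.0, 217.6]
tool_rot: [-3.134, 0.002, 1.649]
force: [-8.7, 3.3, 30.0]
width: 0.3
gripper_force: 15.5
```

```bash
python3 - <<'E'
from h import *
p,R=st(); d=get_image("side"); W=cloud(d); save(d,"pics/lev.png")
i=d["img"][90:220,310:450,::-1]; cv2.imwrite("pics/lev.png",cv2.resize(i,(560,520)))
E
```

```text
t 16.32 p [ 400.9 -298.   217.6] q [ 0.87  0.49 -0.42  1.95  0.29  0.76  0.37] F [-8.7  3.3 30. ] w 0.3 gf 15.5
x [-0.078  0.997 -0.002] y [ 0.997  0.078 -0.007] z [-0.007 -0.003 -1.   ]
```

View pics/lev.png

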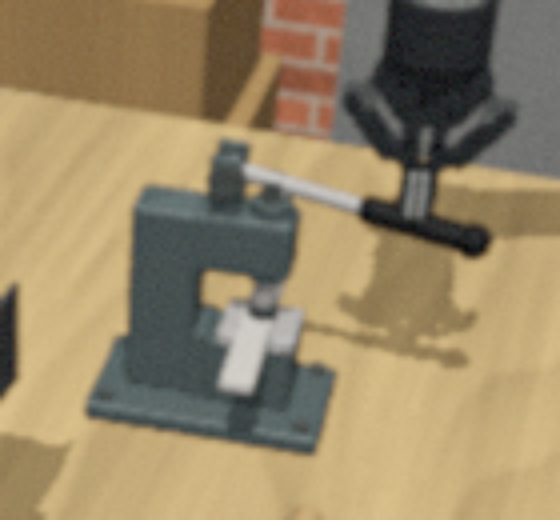

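The lever is at its stop (crop 430,225), the force jumped to 30 N, and the foot is on the bar (265,310). I raise the arm and let the lever follow.

Emit:
send_rows --series '[[0,[0,0,0],[0,0,0]],[0,[0,0,0.3],[0,0,0]],[0,[0,0,0.35],[0,0,0]],[0,[0,0,0.35],[0,0,0]],[0,[0,0,0.35],[0,0,0]],[0,[0,0,0.35],[0,0,0]],[0,[0,0,0.4],[0,0,0]],[0,[0,0,0.6],[0,0,0]]]'

```text
clock: 17.38
eef_pos: [401.4, -297.1, 376.4]
tool_rot: [-3.134, -0.001, 1.65]
force: [0.4, 0.4, 0.1]
width: -0.1
gripper_force: 0.0
```

Emit:
send_rows --series '[[40,[0,0.6,0],[0,0,0]],[40,[0,0.6,0],[0,0,0]],[40,[0,0.6,0],[0,0,0]],[40,[0.3,0,-0.3],[0,0,0]]]'

```text
clock: 17.88
eef_pos: [419.8, -187.1, 359.6]
tool_rot: [-3.138, 0.002, 1.654]
force: [0.3, -0.5, 0.1]
width: 40.2
gripper_force: 0.0
```

```bash
python3 bar.py; python3 - <<'E'
from h import *
d=get_image("top"); W=cloud(d); L=fr(W,(508.5,-294.7),np.radians(4.3))
with np.errstate(invalid='ignore'):
  m=(L[...,0]<-90)&(L[...,0]>-190)&(abs(L[...,1])<20)&(L[...,2]>100)
P=L[m]; print([P[abs(P[:,0]-a)<6][:,2].max().round(1) for a in(-150,-130,-110,-100)])
p,R=st();g=np.array([508.5,-294.7,0]); 
Rt=tgt(4.3,90); bx,by=Rt[:,1],np.array([-np.sin(np.radians(4.3)),np.cos(np.radians(4.3)),0])
G=g+1.4*bx+79*by; G[2]=86; print("grip TCP target",G,"delta",((G-p)/60).round(3),"turn",turn(R,Rt))
E
```

```text
t 17.88 p [ 419.8 -187.1  359.6] q [ 0.78  0.26 -0.54  1.85  0.15  1.08  0.26] F [ 0.3 -0.5  0.1] w 40.2 gf 0.0
x [-0.083  0.997 -0.002] y [ 0.997  0.083 -0.003] z [-0.003 -0.002 -1.   ]
-110 13 [  2.5 -97.6  90.2] [ -8.1 -99.8  86.3] [ 14.8 -95.5  93.1]
-90 42 [  3.3 -82.7  90.7] [ -7.2 -89.5  82.3] [ 15.6 -75.6  96.4]
-75 48 [  3.7 -67.8  90.4] [ -8.3 -74.6  83.7] [ 15.5 -60.2  96.6]
-60 10 [  8.3 -57.3  90.9] [ -6.9 -59.7  87.5] [ 15.7 -52.9  94.2]
30 49 [ 3.6 37.6 90.2] [-8.5 30.5 83.8] [15.2 44.8 97.3]
45 43 [ 3.6 52.4 90.5] [-7.1 45.2 83.8] [15.4 59.9 96.7]
60 49 [ 3.5 67.7 90. ] [-8.4 60.2 83.9] [15.2 74.6 94.6]
75 44 [ 3.3 82.9 90.4] [-8.6 75.  83.1] [13.8 90.  94.9]
90 35 [ 3.4 95.8 90.9] [-8.3 90.8 85.7] [ 14.9 101.7  99.6]Traceback (most recent call last):
  File "<stdin>", line 5, in <module>
    return umr_maximum(a, axis, None, out, keepdims, initial, where)
ValueError: zero-size array to reduction operation maximum which has no identity
```

Emit:
send_rows --series '[[40,[0.28,-0.1,-0.76],[0,0,-0.1]],[40,[0.28,-0.1,-0.76],[0,0,0]],[40,[0.28,-0.1,-0.76],[0,0,0]],[40,[0.28,-0.1,-0.76],[0,0,0]],[40,[0.28,-0.1,-0.76],[0,0,0]],[40,[0,0,0],[0,0,0]]]'

```text
clock: 18.73
eef_pos: [501.8, -220.3, 127.7]
tool_rot: [-3.13, -0.003, 1.639]
force: [-0.2, -0.2, 0.9]
width: 40.1
gripper_force: 0.0
```

```bash
python3 - <<'E'
from h import *
d=get_image("side"); W=cloud(d); L=fr(W,(508.5,-294.7),np.radians(4.3))
with np.errstate(invalid='ignore'):
  m=(L[...,0]<-90)&(L[...,0]>-190)&(abs(L[...,1])<25)&(L[...,2]>100)
P=L[m]; print(len(P),[P[abs(P[:,0]-a)<6][:,2].max(initial=0).round(1) for a in(-150,-130,-110,-100)])
p,R=st();print(((np.array([504,-215.8,86])-p)/60).round(3),turn(R,tgt(4.3,90)))
E
```

```text
171 [np.float64(0.0), np.float64(325.9), np.float64(314.9), np.float64(310.0)]
t 18.77 p [ 502.5 -220.5  129.8] q [ 0.61  0.68 -0.39  1.9   0.41  0.65  0.04] F [-0.   0.4  0.7] w 40.0 gf 0.0
x [-0.069  0.998  0.001] y [ 0.998  0.069 -0.009] z [-0.009  0.001 -1.   ]
[ 0.025  0.078 -0.73 ] [-0.01 -0.1   0.07]
```

Emit:
send_rows --series '[[40,[0.025,0.08,-0.33],[0,-0.1,0.07]],[40,[0,0,-0.38],[0,0,0]],[40,[0,0,0],[0,0,0]],[10,[0,0,0],[0,0,0]],[10,[0,0,0],[0,0,0]],[10,[0,0,0],[0,0,0]]]'

```text
clock: 19.52
eef_pos: [506.0, -216.9, 89.3]
tool_rot: [3.136, 0.002, 1.645]
force: [0.1, 0.4, 3.9]
width: 22.6
gripper_force: 58.7
```

Emit:
send_rows --series '[[10,[0,0,0.08],[0,0,0]],[10,[0,0,0.08],[0,0,0]],[10,[-0.5,-0.04,0],[0,0,0]],[10,[-0.5,-0.04,0],[0,0,0]],[10,[-0.5,-0.04,0],[0,0,0]],[10,[0,0,0],[0,0,0]]]'

```text
clock: 20.27
eef_pos: [412.1, -224.2, 97.7]
tool_rot: [-3.141, 0.001, 1.643]
force: [0.2, -0.4, -0.4]
width: 22.2
gripper_force: 58.7
```

```bash
python3 - <<'E'
from h import *
p,R=st(); d=get_image("top"); L=fr(cloud(d),(508.5,-294.7),np.radians(4.3))
with np.errstate(invalid='ignore'): m=(abs(L[...,0]+87)<25)&(abs(L[...,1])<125)&(abs(L[...,2]-97)<25)&(d["img"].min(-1)>80)
P=L[m]
for a in range(-120,60,15):
    q=P[(P[:,1]>=a)&(P[:,1]<a+15)]
    if len(q):print(a,len(q),np.median(q,axis=0).round(1),q.min(0).round(1),q.max(0).round(1))
E
```

```text
t 20.27 p [ 412.1 -224.2   97.7] q [ 0.66  0.65 -0.33  2.13  0.49  0.43  0.02] F [ 0.2 -0.4 -0.4] w 22.2 gf 58.7
x [-0.072  0.997 -0.001] y [ 0.997  0.072 -0.   ] z [-0.    -0.001 -1.   ]
-105 25 [-91.5 -94.   96. ] [-103.4  -98.    93.2] [-80.3 -90.  100.3]
-90 6 [-86.8 -88.1  96.1] [-91.2 -89.8  92.1] [-82.7 -85.8 102.8]
```

Emit:
send_rows --series '[[10,[0,0.6,0],[0,0,0]],[10,[0,0.9,0],[0,0,0]],[10,[0,0.9,0.2],[0,0,0]],[10,[0.2,0.4,0.7],[0,0,-0.27]],[10,[0.2,0.4,0.7],[0,0,-0.27]],[10,[0.2,0.4,0.7],[0,0,-0.27]],[10,[0.2,0.3,0.7],[0,0,-0.27]],[10,[0.2,0.2,0.7],[0,0,-0.27]]]'

```text
clock: 21.32
eef_pos: [476.3, 24.2, 321.9]
tool_rot: [3.136, -0.0, 1.529]
force: [0.9, -0.3, -0.6]
width: 22.0
gripper_force: 58.8
```

Emit:
send_rows --series '[[10,[0.7,0.4,0.2],[0,0,0]],[10,[0.7,0.4,0],[0,0,0]],[10,[0.7,0.4,0],[0,0,0]],[10,[0.7,0.4,0],[0,0,0]],[10,[0.5,0.4,0],[0,0,0]],[10,[0,0,0],[0,0,0]]]'

```text
clock: 22.08
eef_pos: [674.4, 146.1, 330.6]
tool_rot: [3.139, -0.002, 1.531]
force: [0.3, -0.1, -1.4]
width: 22.5
gripper_force: 58.9
```

```bash
python3 - <<'E'
from h import *
p,R=st();print(((np.array([701.4,169,300])-p)/60).round(3),turn(R,tgt(-2.5,90)))
for n in("top","side"):
    d=get_image(n); W=cloud(d)
    with np.errstate(invalid='ignore'): m=(W[...,2]>p[2]-25)&(W[...,2]<p[2]+30)&(abs(W[...,0]-p[0])<60)&(W[...,1]<p[1]-0)&(W[...,1]>p[1]-220)&(d["img"].min(-1)>100)
    P=W[m];r=cv2.minAreaRect(P[:,:2].astype(np.float32));print(n,len(P),r)
    for a in range(-200,0,40):
        q=P[(P[:,1]-p[1]>=a)&(P[:,1]-p[1]<a+40)]
        if len(q):print(a,len(q),np.median(q,axis=0).round(1),q.min(0).round(1),q.max(0).round(1))
    if n=="side": cv2.imwrite("pics/dr.png",cv2.resize(d["img"][40:280,90:410,::-1],(800,600)))
E
```

```text
t 22.07 p [674.4 146.1 330.6] q [-0.03  0.65 -0.42  1.27  0.26  1.27 -0.5 ] F [ 0.3 -0.1 -1.4] w 22.5 gf 58.9
x [0.04  0.999 0.002] y [ 0.999 -0.04   0.003] z [ 0.003  0.002 -1.   ]
[ 0.449  0.382 -0.509] [-0.02  0.04 -0.04]
top 412 ((669.3084106445312, 26.863372802734375), (108.5678939819336, 21.873411178588867), 87.34223175048828)
-200 47 [666.4 -20.6 328.4] [658.2 -27.4 325.1] [675.7 -15.5 333.3]
-160 161 [668.8   7.  329. ] [658.8 -13.6 322.9] [678.8  26.  333.8]
-120 158 [670.1  46.4 329.7] [659.6  27.8 326. ] [681.7  65.  334.8]
-80 46 [674.9  71.7 329.6] [660.2  66.7 324.8] [682.4  80.7 333.6]
side 159 ((667.66259765625, 56.39264678955078), (179.95993041992188, 26.684572219848633), 85.86419677734375)
-200 37 [662.1 -23.6 331.1] [650.3 -32.9 326.3] [675.7 -14.1 333.1]
-160 52 [656.9   2.  330.9] [650.9 -13.8 324.9] [671.   25.8 333.8]
-120 27 [655.7  42.7 330.7] [653.8  27.7 325.9] [681.3  61.9 333.6]
-80 3 [675.   67.5 332.1] [655.6  66.5 328. ] [677.8  68.  332.9]
-40 40 [678.2 135.3 332.4] [658.  106.5 327.7] [685.2 146.  335.7]
```

View pics/dr.png

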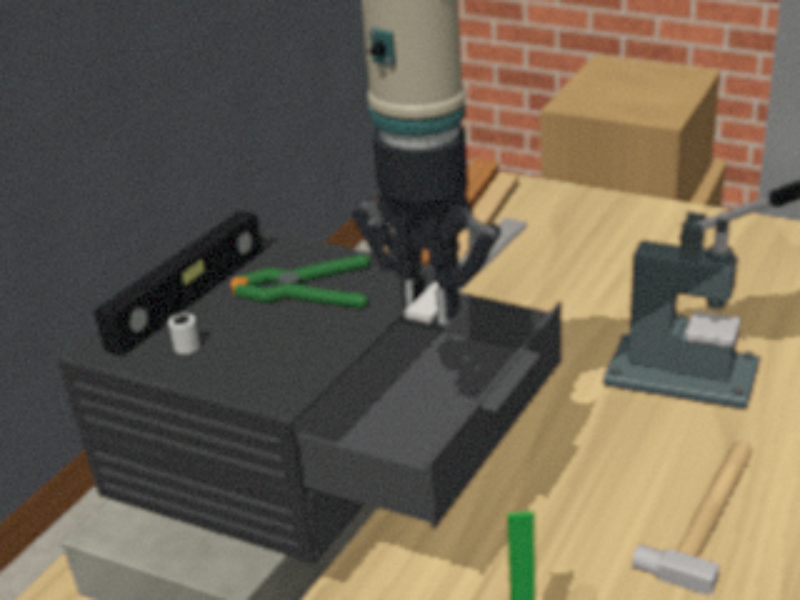

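The bar is held level above the drawer (crop 425,300). I shift over it and lower.

Emit:
send_rows --series '[[10,[0.22,0.19,0],[0,0,-0.04]],[10,[0.22,0.19,0],[0,0,0]],[10,[0,0,-0.5],[0,0,0]],[10,[0,0,-0.5],[0,0,0]],[10,[0,0,-0.5],[0,0,0]],[10,[0,0,-0.4],[0,0,0]],[10,[0,0,-0.4],[0,0,0]],[10,[0,0,0],[0,0,0]]]'

```text
clock: 23.18
eef_pos: [698.0, 163.3, 192.3]
tool_rot: [-3.141, 0.003, 1.523]
force: [0.6, -0.5, -1.0]
width: 22.3
gripper_force: 59.0
```

Emit:
send_rows --series '[[10,[0,0,-0.12],[0,0,0]],[10,[0,0,-0.06],[0,0,0]],[10,[0,0,0],[0,0,0]]]'

```text
clock: 23.55
eef_pos: [701.1, 164.8, 186.4]
tool_rot: [3.133, 0.001, 1.523]
force: [-1.2, -1.3, 8.7]
width: 22.7
gripper_force: 63.8
```

The fingertips touch the drawer floor with the bar about 12 mm above it. I unload slightly and let it drop.

Emit:
send_rows --series '[[10,[0,0,0.1],[0,0,0]],[10,[0,0,0],[0,0,0]],[40,[0,0,0],[0,0,0]],[40,[0,0,0],[0,0,0]],[40,[0,0,0],[0,0,0]],[40,[0,0,0],[0,0,0]]]'

```text
clock: 24.3
eef_pos: [699.5, 165.0, 188.8]
tool_rot: [3.138, 0.001, 1.524]
force: [-0.6, 0.5, 0.4]
width: 39.5
gripper_force: 0.0
```

Emit:
send_rows --series '[[40,[0,0,0.2],[0,0,0]],[40,[0,0,0.5],[0,0,0]],[40,[0,0,0.8],[0,0,0]],[40,[0,0,0.8],[0,0,0]],[40,[-0.8,-0.4,0.4],[0,0,0]],[40,[-0.8,-0.4,0],[0,0,0]],[40,[-0.8,-0.4,0],[0,0,0]],[40,[-0.8,-0.4,0],[0,0,0]]]'

```text
clock: 25.3
eef_pos: [506.2, 68.3, 352.0]
tool_rot: [3.136, 0.001, 1.523]
force: [-1.2, 0.4, 0.1]
width: 40.3
gripper_force: 0.0
```

```bash
python3 - <<'E'
from h import *
p,R=st()
d=get_image("top"); W=cloud(d); L=fr(W,(698,101),np.radians(-2.5))
with np.errstate(invalid='ignore'): m=(abs(L[...,0])<75)&(abs(L[...,1])<145)&(L[...,2]>160)&(L[...,2]<240)&(d["img"].min(-1)>100)
P=L[m];r=cv2.minAreaRect(P[:,:2].astype(np.float32));print(len(P),r)
for a in range(-140,140,40):
    q=P[(P[:,1]>=a)&(P[:,1]<a+40)]
    if len(q):print(a,len(q),np.median(q,axis=0).round(1),q.min(0).round(1),q.max(0).round(1))
with np.errstate(invalid='ignore'): m=(abs(L[...,2]-238)<4)&(L[...,0]<-40)&(L[...,0]>-130)&(abs(L[...,1])<170)
print("front rim",np.percentile(L[m][:,0],[2,50,98]))
cv2.imwrite("pics/fin.png",cv2.resize(d["img"][100:300,170:490,::-1],(800,500)))
E
```

```text
t 25.3 p [506.2  68.3 352. ] q [ 0.15  0.34 -0.47  1.75  0.17  1.09 -0.42] F [-1.2  0.4  0.1] w 40.3 gf 0.0
x [ 0.047  0.999 -0.001] y [ 0.999 -0.047  0.005] z [ 0.005 -0.002 -1.   ]
776 ((-1.5205802917480469, -11.51904296875), (202.4073028564453, 28.199234008789062), 87.76603698730469)
-140 48 [  -5.  -106.9  173.5] [ -17.7 -112.3  166.9] [   8.1 -101.4  178.5]
-100 152 [ -5.1 -80.5 173.9] [-17.3 -99.3 163.4] [ 10.5 -61.8 180.3]
-60 155 [ -3.5 -40.9 174.2] [-16.1 -59.7 167.6] [ 11.6 -20.  180.3]
-20 156 [-2.600e+00 -1.000e-01  1.738e+02] [-15.1 -19.9 161.5] [ 11.7  19.7 183.6]
20 153 [ -0.9  40.4 174.2] [-13.8  20.  163.3] [ 14.2  59.9 180.7]
60 112 [  0.6  74.7 174.4] [-11.7  60.1 161.4] [ 15.8  89.5 180.2]
front rim [-87.20655952 -71.15219718 -65.50138188]
```

View pics/fin.png

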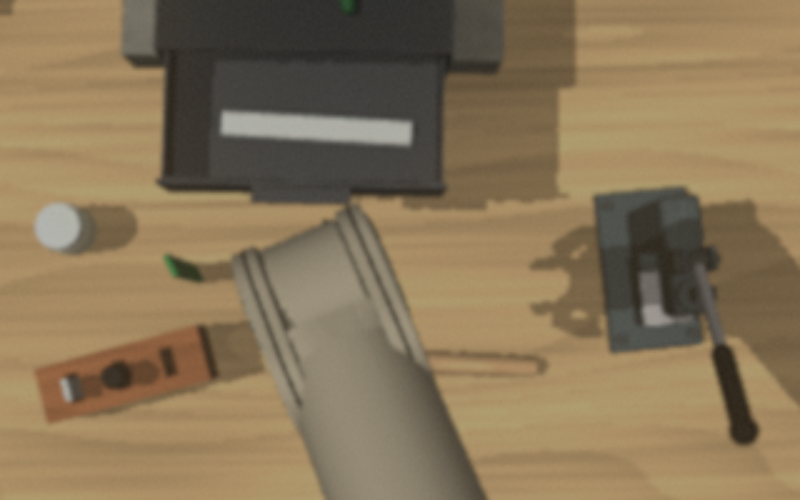

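The bar lies flat in the drawer (crop 220,123 to 412,133; top surface 174 mm), the lever is up, and the other objects are undisturbed.

```bash
python3 -c "
from cell import ctrl; print(ctrl.finish_job())"
```

```text
the job is handed in; nothing more can be done
None
```

The bar was drawn from the tool block, pressed with the lever at its stop, and laid flat inside the open top drawer with the lever back up; I handed the job in at about 25 s, and no verdict came back.

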